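Slide the pepper mill into its bay and shut the guard

ROBOT

A 6-joint arm with a two-finger parallel gripper is mounted at the origin on the work surface. World frame = base frame: x ahead of the robot, y to its left, z up, the work surface at z = 0. Lengths are in m, angles in rad, forces in N, time in s.
With the tool pointing down it reaches from about 0.375 to 0.975 m from the base axis. Payload 3.8 kg.
Tool frame: the origin (TCP) lies between the finger pads; the fingertips stand 22 mm ahead of it and the grasp point (between the pads) lies 3 mm ahead of it; z points along the fingers, y is the direction in which the jaws open and shut (so a half turn about z gives the same grasp; the last joint's range is limited). The gripper opens to 85 mm and grips with 20 to 120 N. Pads are 22 mm wide; open, the fingers measure 114 mm over their backs; the gripper's body (76 mm by 85 mm) begins 54 mm behind the grasp point. The pads swing forward as they close: fully open they stand 13 mm farther back than shut.
Start: joints at [1.295, 0.264, 1.604, -0, 1.274, -0.037], TCP at [0.16, 0.656, 0.253] pointing down, gripper open.
Joint ranges: [-2.63, 2.63], [-0.94, 2.18], [0.31, 2.57], [-1.31, 4.45], [0, 2.66], [-2.55, 2.55]. Speed limits (rad/s): [2.57, 2.57, 3.14, 3.14, 3.14, 3.14].

INTERFACE

Orientations are given as a rotation vector (axis times angle).
In Python, from workcell import * gives the robot as it stands.
- The arm moves only by the tool step_arm, never from a script. Its argument "motion" is a list that holds one entry, the list of rows, each a list of 7 numbers: the finger opening in m, from 0 to 0.0854, then the shift along the world's x, y, z in m, then the turn, a rotation vector about the world's x, y, z in degrees. A call has exactly 8 rows; each row is the pose to reach, as a shift and turn from the pose measured when the call began; what a row does not reach only later rows make up. A row lasts 1/8 s, in which the tool goes at most 62.5 mm and 10.7 degrees, less where a joint would pass 70% of its speed; a pose out of reach is approached as far as the arm can. A call with a gripper value outside its range is refused whole. The fingers move at their own pace and stop on an object; "newtons" is the grip in N (left out, the last holds). Time passes only in rows, so rows that repeat a pose let the fingers close, or fill a call up. It gives the time, the measured TCP pose, the force and the opening at its end, in the units of the state.
- read_state(): the state, without advancing time (a new reading comes with each control period).
- read_camera(name): name is "side" or "top" or "wrist"; returns (picture, depth): 420x560x3 uint8, blue, green, red; 420x560 float32, m along the optical axis (not along the pixel's ray), 0 where there is no reading.
- get_calibration(name): a dict with "K" (3x3 intrinsics, pixels), "world_from_camera" (4x4, takes a point from camera to world coordinates). Camera axes: x right, y down, z forward; pixel columns grow to the right and rows downward; lengths in m; the calibration is good to about 2 mm. A picture is of the moment at which its call begins: read the wrist's pose just before it. get_calibration takes no time and is no camera call; for the wrist camera it gives the pose at the moment of the call.
- finish_job(): hands the job in, once; it reports no verdict.
Trained networks look in the newest picture that a camera, given by its name, has taken for a name from the list of things; names that differ only in an ending like _2 or _b are one class to them, and where a whole thing is asked for, a point or a joint stands for the part that bears it (a point fixed in the world has none). Each returns a list of dicts, best first, with "score" (0 to 1); they miss things now and then, are a little off and sometimes report something else, mostly with a low value. They report only what shows in the picture. A call takes as long as a camera call.
- spot_in(camera, thing): "xyz" ([x, y, z] in m, in the coordinates of the camera as it stood for that picture, good to about 4 mm: the middle of the surface that is visible of it).
- regions_of(camera, thing): "region" (420x560 bool, what is visible of it).
The state is a dict: "time": time; "q": joint angles; "joint_vel": joint speeds; "joint_torque": joint torques, N m; "tool_pos": TCP position; "tcp_rot": TCP orientation; "wrist_force": force on the tool from outside, world axes, zero at the start; "torque": the same for the moment, N m; "width": opening from 0.0 (shut) to 1.0 (fully open).
Only numpy, scipy, OpenCV 4.12 (cv2) and the standard library are available. Lean on these libraries where they do the work, as an engineer would, in place of code of your own. Each camera call takes 0.05 s, during which the arm holds its last target. There are 200 camera calls.

TASK

Put the tall pepper mill away without lifting it: push it low down, on its dark steel base and never on the wooden body above, so that it slides upright across the counter and right into the open-fronted wooden bay. Then push the red guard bar by its tab all the way across the mouth of the bay, with the mill standing behind it, and leave the oil bottle and the other loose kitchen things where they are.

Things in the scene. Friction and masses are not known exactly. Their poses are not given: they have to be found in the camera images.
- mill: Pepper mill, loose on the steel counter, about 0.4 kg, 210 mm tall. Below, a dark steel base, a cylinder 60 mm in diameter and 60 mm high: push here, under 40 mm, or it may tip. Above, a dark wooden body at most 42 mm in diameter, not to be touched. Origin at the centre of the underside, z up along the mill; its yaw means nothing.
- mill_wood: The wooden upper body of the same mill, fixed rigidly to the steel base: 42 mm in diameter at most, 150 mm high. Origin on the mill's axis where the wood begins, 60 mm above the underside.
- bay (a point): Centre of the bay of the fixed light-wood stand, at counter height (the bay has no floor). x points into the bay, y to the left as one looks in. Inside 100 mm wide and 90 mm deep: open mouth at x = -45 mm, back wall at +45 mm. Walls 8 mm thick, 50 mm high. The guard bar crosses at x = -56 to -48 mm; the mill is well inside with its axis at x of -15 mm or more.
- guard (a joint): Sliding red guard bar on the stand, in m: 0 = fully open (the bar lies wholly to the left, +y of the bay), 0.105 = fully shut across the mouth, against its stop. It moves along the bay's -y direction, stiff with about 1.5 N of friction, and stays where it is left.
- guard_tab (a point): Middle of the upright red tab at the outer (+y) end of the guard bar, 60 mm above the counter; moves with the bar. Tab: 8 mm thick along the bay's y, 22 mm wide along x, heights 34 to 84 mm. Bar: 8 mm thick, heights 24 to 42 mm. Push the tab's outer face along the bay's -y. A fixed dark guide holds the bar 70 to 108 mm left of the bay centre, 49 mm high.
- oil: Green glass oil bottle with yellow cap, 60 mm in diameter, 200 mm tall, loose; leave it alone. Origin at the centre of its underside. It and the mill start on opposite sides, either way round.
- jar: Squat jar with green lid, 70 mm in diameter, 90 mm tall, loose; leave it alone. Origin at the centre of its underside.
- bowl: White bowl, 124 mm across, 55 mm high, loose; leave it alone. Origin at the centre of its underside.
- mug: Blue mug, 76 mm across plus handle, 85 mm high, loose; leave it alone. Origin at the centre of its underside.
- can: Food can with an orange label, 66 mm in diameter, 100 mm tall, loose; leave it alone. Origin at the centre of its underside.
- spatula: Spatula with a green handle lying on the white cutting board; leave it alone. Origin about its middle, on its underside.

How it is judged:
On the way, in this order (a step that is already met when the one before it is completed fails the run):
1. the mill stands upright inside the bay, clear of the guard's path (x of mill in the frame of bay between -0.018 and 0.022 m and y of mill in the frame of bay between -0.024 and 0.024 m and angle between mill's own z axis and vertical below 0.1 rad), for 0.2 s.
2. the guard is shut across the mouth (value of joint guard above 0.095 m), for 0.2 s.
At the end, for the whole second after the job is handed in: The mill stands upright (within 0.05 rad) and still inside the bay, its axis no nearer the mouth than x = -20 mm in the bay's frame, and the guard is shut to within 10 mm of its stop (x of mill in the frame of bay between -0.02 and 0.022 m and y of mill in the frame of bay between -0.024 and 0.024 m and angle between mill's own z axis and vertical below 0.05 rad and linear speed of mill below 0.02 m/s and value of joint guard above 0.095 m); the robot touches nothing.
It fails at once if the mill is tipped by more than 0.2 rad (angle between mill's own z axis and vertical above 0.2 rad).
It fails at once if the mill is lifted off the counter (height (world z) of mill above 0.01 m).
It fails at once if the robot pushes on the mill's wooden body (contact force between any of the fingers, the arm and mill_wood above 0.5 N).
It fails at once if a bystander is moved by more than 20 mm (distance of any of oil, jar, bowl, mug, can, spatula from where it was at the start of the episode above 0.02 m).
It also fails if it takes over 67 s, if anything falls off the work surface, if the arm or the gripper's body presses on something with over 40 N, if the wrist force passes 120 N, or if a joint passes its speed limit or range.

## Working session

There is one attempt and no reset: what is moved stays moved. The work goes in short steps, Python scripts to look and compute and a tool call to move; the robot and the scene stay as the last step left them, time stands still between calls to the robot, and variables do not carry over. Pictures are saved under pics/ and viewed, on a budget of 10 in all, crops included, one or two more only if the job needs it, and the job is handed in when it is done.

Besides the shell and the picture viewer there is one more tool, called after "Call:" as name([rows], argument=value, ...), one row to a line, values as JSON. step_arm: Moves the arm, as the interface text tells. Its arguments: {"type":"object","properties":{"motion":{"type":"array"},"newtons":{"type":"number"}},"required":["motion"]}

```bash
mkdir -p pics; cat > h.py <<'E'
from workcell import *
import numpy as np, cv2
def cloud(cam):
    im,d=read_camera(cam); c=get_calibration(cam); K=c["K"]; T=np.array(c["world_from_camera"])
    v,u=np.mgrid[:420,:560]
    P=np.stack([(u-K[0][2])/K[0][0]*d,(v-K[1][2])/K[1][1]*d,d],-1)@T[:3,:3].T+T[:3,3]
    P[d==0]=np.nan
    return im,P,T
E
python3 - <<'E'
from h import *
ims=[]
for cam in("top","side"):
    im,P,T=cloud(cam); cv2.imwrite(f"pics/{cam}0.png",im); np.save(f"{cam}.npy",P)
    print(cam,T[:3,3].round(3))
    for t in("mill","mill_wood","bay","guard","guard_tab","oil","jar","bowl","mug","can","spatula"):
        try:
            r=spot_in(cam,t); print(t,[((T[:3,:3]@x["xyz"]+T[:3,3]).round(3).tolist(),round(x["score"],2)) for x in r[:2]])
        except Exception as e: print(t,e)
print(read_state())
E
```

```text
top [ 0.461 -0.05   1.169]
mill []
mill_wood [([0.501, 0.181, 0.19], 0.9)]
bay [([0.633, 0.071, 0.05], 0.81)]
guard [([0.693, 0.392, 0.046], 0.48), ([0.597, 0.171, 0.039], 0.45)]
guard_tab [([0.59, 0.168, 0.038], 0.46)]
oil [([0.461, -0.22, 0.132], 0.72)]
jar [([0.58, -0.348, 0.091], 0.67), ([0.461, -0.217, 0.133], 0.62)]
bowl [([0.546, 0.374, 0.029], 0.57)]
mug [([0.693, 0.392, 0.047], 0.79)]
can [([0.641, -0.242, 0.1], 0.86)]
spatula []
side [ 0.101 -0.582  0.755]
mill [([0.485, 0.181, 0.093], 0.74)]
mill_wood [([0.494, 0.177, 0.146], 0.86)]
bay [([0.64, 0.071, 0.036], 0.91)]
guard [([0.593, 0.163, 0.039], 0.66)]
guard_tab [([0.594, 0.167, 0.037], 0.7)]
oil [([0.446, -0.242, 0.116], 0.66)]
jar [([0.563, -0.361, 0.067], 0.65)]
bowl [([0.533, 0.396, 0.04], 0.86)]
mug [([0.682, 0.372, 0.057], 0.58), ([0.593, 0.164, 0.041], 0.4)]
can [([0.629, -0.254, 0.082], 0.91), ([0.593, 0.165, 0.039], 0.45)]
spatula [([0.484, -0.487, 0.012], 0.57)]
{'time': 1.2, 'q': array([ 1.29511341e+00,  2.63904045e-01,  1.60398684e+00,  2.33943845e-05,
        1.27369388e+00, -3.69037716e-02]), 'joint_vel': array([-0.0014127 , -0.00104256, -0.00087672, -0.00264472, -0.00018495,
        0.00099568]), 'joint_torque': array([-3.07930952e-05, -5.15055871e+01, -3.67729783e+01,  8.72315672e-05,
        7.41135791e-04, -2.27227372e-05]), 'tool_pos': array([0.1596469 , 0.65585281, 0.25328411]), 'tcp_rot': array([-3.74191199e-01, -3.11920731e+00, -1.77230906e-05]), 'wrist_force': array([ 0.24544443,  0.12574896, -0.00661693]), 'torque': array([ 0.0221164 , -0.01296156,  0.01252242]), 'width': 1.000089404149611}
```

View pics/top0.png

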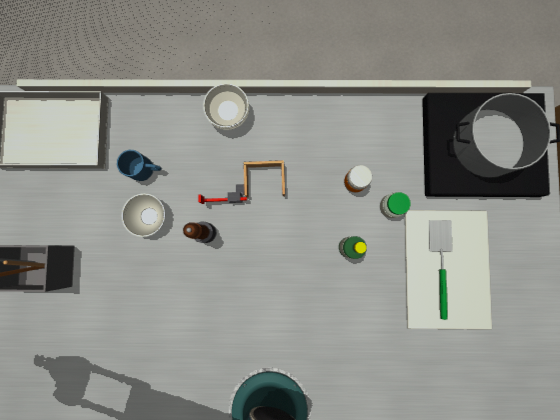

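View pics/side0.png

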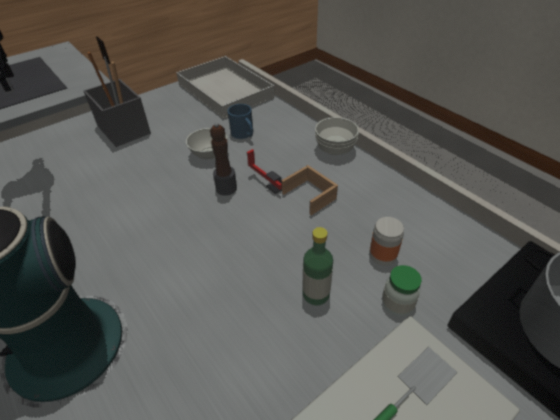

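```bash
python3 - <<'E'
from h import *
for cam in("top","side"):
    P=np.load(f"{cam}.npy"); im=cv2.imread(f"pics/{cam}0.png"); 
    hsv=cv2.cvtColor(im,cv2.COLOR_BGR2HSV)
    X,Y,Z=P[...,0],P[...,1],P[...,2]
    n=(X>.53)&(X<.78)&(Y>-.05)&(Y<.25)
    wood=n&(Z>.043)&(Z<.057)&(hsv[...,0]<30)&(hsv[...,0]>8)&(hsv[...,1]>40)
    red=n&((hsv[...,0]<6)|(hsv[...,0]>172))&(hsv[...,1]>130)
    for nm,m in(("wood",wood),("red",red)):
        pts=P[m][:,:2].astype(np.float32)
        if len(pts)>5: print(cam,nm,len(pts),cv2.minAreaRect(pts),np.round(cv2.boxPoints(cv2.minAreaRect(pts)),3).tolist(), P[m][:,2].min().round(3),P[m][:,2].max().round(3))
    m=red&(Z>.05); print("tab",m.sum(),P[m].mean(0) if m.any() else 0)
    for lo,hi in((.05,.064),(.1,.2)):
        m=(abs(X-.49)<.06)&(abs(Y-.18)<.06)&(Z>lo)&(Z<hi)
        print("mill",lo,m.sum(),[np.nanpercentile(P[m],q,axis=0).round(3).tolist() for q in(2,50,98)])
E
```

```text
top wood 302 ((0.655937135219574, 0.018156304955482483), (0.09829163551330566, 0.11585110425949097), 2.2754671573638916) [[0.6050000190734863, 0.07400000095367432], [0.609000027179718, -0.041999999433755875], [0.7070000171661377, -0.03799999877810478], [0.703000009059906, 0.07800000160932541]] 0.043 0.056
top red 149 ((0.5906259417533875, 0.14273637533187866), (0.018703991547226906, 0.14752444624900818), 0.24161778390407562) [[0.5809999704360962, 0.2160000056028366], [0.5820000171661377, 0.0689999982714653], [0.6000000238418579, 0.0689999982714653], [0.6000000238418579, 0.21699999272823334]] -0.002 0.087
tab 40 [0.59082948 0.19192097 0.07555251]
mill 0.05 143 [[0.471, 0.16, 0.052], [0.496, 0.176, 0.06], [0.527, 0.204, 0.064]]
mill 0.1 196 [[0.48, 0.17, 0.102], [0.497, 0.177, 0.184], [0.518, 0.206, 0.2]]
side wood 360 ((0.655173659324646, 0.019554782658815384), (0.10081218928098679, 0.11882613599300385), 2.3845510482788086) [[0.6019999980926514, 0.07699999958276749], [0.6069999933242798, -0.041999999433755875], [0.7080000042915344, -0.03799999877810478], [0.703000009059906, 0.08100000023841858]] 0.043 0.054
side red 193 ((0.5982621908187866, 0.1343357414007187), (0.02519204281270504, 0.12756913900375366), 4.564252853393555) [[0.5809999704360962, 0.19699999690055847], [0.5910000205039978, 0.07000000029802322], [0.6159999966621399, 0.07199999690055847], [0.6060000061988831, 0.19900000095367432]] 0.017 0.085
tab 54 [0.58946603 0.19253594 0.06896357]
mill 0.05 171 [[0.469, 0.161, 0.051], [0.487, 0.174, 0.059], [0.525, 0.211, 0.064]]
mill 0.1 506 [[0.479, 0.171, 0.102], [0.491, 0.178, 0.157], [0.514, 0.197, 0.198]]
```

The pictures match the networks. In the top view the mill is at (200,232), with the bay at (265,180) opening towards the robot. The guard bar lies left of the bay, with its tab at (200,199). The oil is at (355,247) and the bowl at (144,215), so the path for the push is clear. Next I refine the mill axis and work out the first move: a cradle of two part-open fingers, tilted back so the gripper body stays off the wood.

```bash
cat >> h.py <<'E'
from scipy.spatial.transform import Rotation as R
from scipy.optimize import least_squares
BAY=np.array([.6515,.0188]); YAW=np.radians(2.3)
def b2w(x,y): c,s=np.cos(YAW),np.sin(YAW); return BAY+[c*x-s*y,s*x+c*y]
def w2b(p): c,s=np.cos(YAW),np.sin(YAW); d=np.array(p)[:2]-BAY; return np.array([c*d[0]+s*d[1],-s*d[0]+c*d[1]])
def mill(P,guess):
    d=np.hypot(P[...,0]-guess[0],P[...,1]-guess[1])
    p=P[(d<.045)&(P[...,2]>.012)&(P[...,2]<.052)][:,:2]
    f=least_squares(lambda c:np.hypot(*(p-c).T)-.03,guess,loss="soft_l1",f_scale=.002)
    return f.x,len(p)
def pose(az,tilt):  # azimuth of push, tilt from down, degrees; jaws across push
    a,t=np.radians([az,tilt]); f=np.array([np.cos(a),np.sin(a),0]); z=f*np.sin(t)-np.array([0,0,np.cos(t)])
    y=np.array([-np.sin(a),np.cos(a),0]); return R.from_matrix(np.stack([np.cross(y,z),y,z],1))
def rel(pos,rot):
    s=read_state(); r=rot*R.from_rotvec(s["tcp_rot"]).inv()
    print("tcp",s["tool_pos"].round(4),"shift",(np.array(pos)-s["tool_pos"]).round(4),"turn",np.degrees(r.as_rotvec()).round(2))
E
python3 - <<'E'
from h import *
for cam in("top","side"):
    P=np.load(f"{cam}.npy"); c,n=mill(P,[.498,.187]); print(cam,c,n,w2b(c))
m=c; g=b2w(-.1,0); d=g-m; az=np.degrees(np.arctan2(d[1],d[0])); print("az",az,"len",np.hypot(*d),g)
u=d/np.hypot(*d)
for back in(.075,.045): print(back,m-u*back)
p=m-u*.085
rel([*p,.2],pose(az,30))
E
```

```text
top [0.49987321 0.18968756] 49 [-0.14464661  0.17683495]
side [0.49902737 0.19219449] 252 [-0.14539116  0.1793738 ]
az -73.49921548603088 len 0.1850278814243458 [0.55158056 0.01478682]
0.075 [0.47772524 0.26410567]
0.045 [0.48624609 0.2353412 ]
tcp [0.1596 0.6559 0.2533] shift [ 0.3152 -0.3822 -0.0533] turn [-21.64 -22.73 -58.39]
```

Call:
step_arm([
  [[0.034,0.04,-0.048,0,-2.7,-2.8,-7.3],[0.034,0.08,-0.096,0,-5.4,-5.7,-14.6],[0.034,0.12,-0.144,0,-8.1,-8.5,-21.9],[0.034,0.16,-0.192,0,-10.8,-11.4,-29.2],[0.034,0.2,-0.24,0,-13.5,-14.2,-36.5],[0.034,0.24,-0.29,-0.01,-16.2,-17.1,-43.8],[0.034,0.28,-0.34,-0.03,-19,-20,-51],[0.034,0.315,-0.382,-0.053,-21.6,-22.7,-58.4]],
], newtons=20)

```text
time: 2.2
tool_pos: [0.4739, 0.2754, 0.2021]
tcp_rot: [1.614, 2.151, -0.428]
wrist_force: [0.3, 1.0, -0.5]
width: 0.399
```

```bash
python3 - <<'E'
from h import *
m=np.array([.4992,.191]); az=-73; u=np.array([np.cos(np.radians(az)),np.sin(np.radians(az))])
for z in(.1,.032): rel([*(m-u*.068),z],pose(az,30))
s=read_state(); print(s["q"].round(2),s["width"],s["time"])
E
```

```text
tcp [0.4739 0.2754 0.2021] shift [ 0.0054 -0.0194 -0.1021] turn [-0.08  0.19  0.71]
tcp [0.4739 0.2754 0.2021] shift [ 0.0054 -0.0194 -0.1701] turn [-0.08  0.19  0.71]
[ 0.75  0.21  1.85 -0.48  1.36  0.63] 0.3994516770852817 2.2
```

Call:
step_arm([
  [[0.034,0.0,-0.002,-0.03,0,0,0.7],[0.034,0.0,-0.004,-0.06,0,0,0.7],[0.034,0.0,-0.006,-0.09,0,0,0.7],[0.034,0.002,-0.01,-0.115,0,0,0.7],[0.034,0.003,-0.013,-0.135,0,0,0.7],[0.034,0.005,-0.018,-0.15,0,0,0.7],[0.034,0.005,-0.019,-0.162,0,0,0.7],[0.034,0.005,-0.019,-0.17,0,0,0.7]],
])

```text
time: 3.2
tool_pos: [0.4791, 0.2565, 0.0317]
tcp_rot: [1.6, 2.159, -0.424]
wrist_force: [0.4, 0.2, 0.4]
width: 0.397
```

```bash
python3 - <<'E'
from h import *
ims=[]
for cam in("side","wrist"):
    im,P,T=cloud(cam)
    if cam=="side": im=cv2.resize(im[90:250,150:360],(560,427))[:420]
    c,n=mill(P,[.4992,.191]); print(cam,c,n); ims.append(cv2.resize(im,(400,300)))
cv2.imwrite("pics/a.png",np.hstack(ims)); s=read_state(); print(s["tool_pos"],s["wrist_force"])
m=np.array([.4992,.191]);az=-73;u=np.array([np.cos(np.radians(az)),np.sin(np.radians(az))])
d=m-s["tool_pos"][:2]; print("along",d@u,"lat",d@[-u[1],u[0]])
E
```

```text
side [0.49911646 0.1923775 ] 247
wrist [0.49948762 0.1905369 ] 6290
[0.47862705 0.25632126 0.03151766] [0.07879061 0.23252293 0.54822221]
along 0.0684819814718348 lat 0.0005759173972154307
```

View pics/a.png

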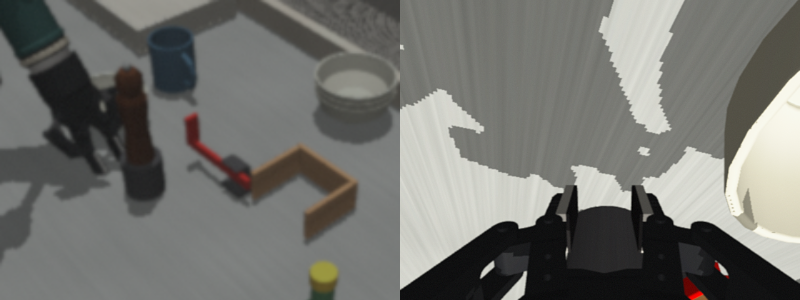

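The mill (left half, about (135,130)) stands in front of the two finger tips. The wrist view shows its dark base centred between the fingers at (605,230). I'll push gently now.

Call:
step_arm([
  [[0.034,0.002,-0.007,0,0,0,0],[0.034,0.004,-0.014,0,0,0,0],[0.034,0.006,-0.019,0,0,0,0],[0.034,0.007,-0.024,0,0,0,0],[0.034,0.009,-0.029,0,0,0,0],[0.034,0.011,-0.036,0,0,0,0],[0.034,0.014,-0.045,0,0,0,0],[0.034,0.017,-0.055,0,0,0,0]],
])

```text
time: 4.3
tool_pos: [0.4959, 0.2008, 0.0316]
tcp_rot: [1.599, 2.16, -0.425]
wrist_force: [-0.9, 2.3, 0.7]
width: 0.401
```

```bash
cat >> h.py <<'E'
def chk(g,az,cams=("side","wrist","top")):
    u=np.array([np.cos(np.radians(az)),np.sin(np.radians(az))])
    for cam in cams:
        im,P,T=cloud(cam); c,n=mill(P,g); s=read_state(); d=c-s["tool_pos"][:2]
        print(cam,c.round(4),n,"bay",w2b(c).round(4),"along",(d@u).round(4),"lat",(d@[-u[1],u[0]]).round(4))
        w=P[(np.hypot(P[...,0]-c[0],P[...,1]-c[1])<.024)&(P[...,2]>.08)&(P[...,2]<.2)]
        if len(w)>50:
            f=least_squares(lambda q:np.hypot(w[:,0]-q[0]-q[2]*w[:,2],w[:,1]-q[1]-q[3]*w[:,2])-.018,[*c,0,0],loss="soft_l1",f_scale=.003).x; print("   tilt",f[2:].round(3))
    print(s["tool_pos"],s["wrist_force"].round(1),s["time"])
E
python3 -c "
from h import *
chk([.505,.17],-73)"
```

```text
side [0.5052 0.1628] 333 bay [-0.1404  0.1497] along 0.0378 lat -0.0018
   tilt [-0.001  0.006]
wrist [0.5079 0.1591] 10133 bay [-0.1379  0.146 ] along 0.0425 lat -0.0002
top [0.5009 0.1613] 78 bay [-0.1448  0.1485] along 0.0387 lat -0.0062
   tilt [ 0.015 -0.001]
[0.49552351 0.20016806 0.03143073] [0.6 0.3 0.6] 4.45
```

Call:
step_arm([
  [[0.034,0.002,-0.006,0,0,0,0],[0.034,0.005,-0.015,0,0,0,0],[0.034,0.008,-0.026,0,0,0,0],[0.034,0.011,-0.037,0,0,0,0],[0.034,0.014,-0.048,0,0,0,0],[0.034,0.018,-0.06,0,0,0,0],[0.034,0.021,-0.07,0,0,0,0],[0.034,0.023,-0.076,0,0,0,0]],
])

```text
time: 5.45
tool_pos: [0.5186, 0.1233, 0.0314]
tcp_rot: [1.601, 2.158, -0.427]
wrist_force: [-1.2, 2.0, -0.6]
width: 0.398
```

```bash
python3 -c "
from h import *
chk([.53,.085],-73)"
```

```text
side [0.529  0.0847] 299 bay [-0.1198  0.0708] along 0.0395 lat -0.0014
   tilt [0.004 0.002]
wrist [0.5306 0.0819] 8595 bay [-0.1183  0.0679] along 0.043 lat -0.0007
top [0.525  0.0881] 71 bay [-0.1236  0.0744] along 0.0357 lat -0.0042
   tilt [ 0.032 -0.024]
[0.51855613 0.12356865 0.03148418] [-0.  -0.4  0.5] 5.6
```

Call:
step_arm([
  [[0.034,0.002,-0.006,0,0,0,0],[0.034,0.005,-0.015,0,0,0,0],[0.034,0.008,-0.026,0,0,0,0],[0.034,0.011,-0.037,0,0,0,0],[0.034,0.014,-0.048,0,0,0,0],[0.034,0.017,-0.057,0,0,0,0],[0.034,0.019,-0.064,0,0,0,0],[0.034,0.02,-0.067,0,0,0,0]],
])

```text
time: 6.6
tool_pos: [0.5386, 0.0561, 0.0315]
tcp_rot: [1.601, 2.158, -0.428]
wrist_force: [-0.6, 1.2, -0.8]
width: 0.396
```

```bash
python3 -c "
from h import *
chk([.55,.017],-73)
m=np.array([.5505,.0155])
rel([*(m+[-.075,.03]),.12],pose(2.3,30))"
```

```text
side [0.5488 0.0174] 313 bay [-0.1027  0.0027] along 0.0399 lat -0.0016
   tilt [0.004 0.002]
wrist [0.5505 0.0148] 8521 bay [-1.011e-01  1.000e-04] along 0.043 lat -0.0007
top [0.546  0.0256] 70 bay [-0.1051  0.011 ] along 0.0316 lat -0.0018
   tilt [ 0.027 -0.062]
[0.53855996 0.05631709 0.03153807] [-0.9 -0.4  0.2] 6.75
tcp [0.5386 0.0563 0.0315] shift [-0.0631 -0.0108  0.0885] turn [-2.000e-02  1.300e-01  7.542e+01]
```

Call:
step_arm([
  [[0.034,-0.004,0.012,0,0,0,0],[0.034,-0.009,0.028,0,0,0,0],[0.034,-0.015,0.048,0,0,0,0],[0.034,-0.022,0.065,0.02,0,0,0],[0.034,-0.03,0.065,0.04,0,0,7],[0.034,-0.045,0.06,0.06,0,0,16],[0.034,-0.06,0.05,0.06,0,0,25],[0.034,-0.07,0.04,0.06,0,0,35]],
])

```text
time: 7.75
tool_pos: [0.4679, 0.0978, 0.0919]
tcp_rot: [0.851, 2.493, -0.226]
wrist_force: [1.2, -0.6, 0.1]
width: 0.399
```

```bash
python3 -c "
from h import *
m=np.array([.5502,.0155])
u=np.array([np.cos(YAW),np.sin(YAW)])
rel([*(m-.075*u),.09],pose(2.3,30))
print(read_state()['q'].round(2))"
```

```text
tcp [0.4679 0.0978 0.0919] shift [ 0.0074 -0.0853 -0.0019] turn [-0.08  0.15 39.96]
[ 0.46 -0.04  2.37 -0.76  0.72  0.11]
```

Call:
step_arm([
  [[0.034,-0.005,-0.015,0,0,0,8],[0.034,-0.005,-0.03,0,0,0,16],[0.034,-0.005,-0.045,0,0,0,24],[0.034,0,-0.06,0,0,0,32],[0.034,0.003,-0.075,0,0,0,40],[0.034,0.007,-0.085,-0.01,0,0,40],[0.034,0.007,-0.085,-0.035,0,0,40],[0.034,0.007,-0.085,-0.06,0,0,40]],
])

```text
time: 8.75
tool_pos: [0.4765, 0.0176, 0.0411]
tcp_rot: [-0.048, 2.614, 0.026]
wrist_force: [-0.1, 1.6, -1.1]
width: 0.398
```

```bash
python3 -c "
from h import *
chk([.55,.0155],2.3)
m=np.array([.5502,.0155])
u=np.array([np.cos(YAW),np.sin(YAW)])
rel([*(m-.07*u),.032],pose(2.3,30))
print(read_state()['q'].round(2))"
```

```text
side [0.5502 0.0162] 256 bay [-0.1014  0.0015] along 0.0774 lat -0.0041
   tilt [0.002 0.006]
wrist [0.55   0.0145] 5749 bay [-0.1016 -0.0002] along 0.0782 lat -0.0064
top [0.5512 0.0135] 17 bay [-0.1004 -0.0012] along 0.0784 lat -0.0076
   tilt [0.006 0.012]
[0.4725462  0.01797706 0.03766383] [-0.1  0.6  0.1] 8.9
tcp [0.4725 0.018  0.0377] shift [ 0.0077 -0.0053 -0.0057] turn [-0.66 -0.38  0.2 ]
[-0.05 -0.09  2.55  0.32  0.17 -1.96]
```

Call:
step_arm([
  [[0.034,0.003,-0.002,-0.002,0,0,0],[0.034,0.006,-0.004,-0.004,-0.3,-0.2,0],[0.034,0.01,-0.006,-0.005,-0.6,-0.4,0],[0.034,0.014,-0.006,-0.005,-0.6,-0.4,0],[0.034,0.018,-0.006,-0.005,-0.6,-0.4,0],[0.034,0.021,-0.006,-0.005,-0.6,-0.4,0],[0.034,0.023,-0.006,-0.005,-0.6,-0.4,0],[0.034,0.025,-0.006,-0.005,-0.6,-0.4,0]],
])

```text
time: 9.9
tool_pos: [0.4976, 0.012, 0.0326]
tcp_rot: [-0.048, 2.617, 0.014]
wrist_force: [0.1, 0.0, -0.1]
width: 0.397
```

```bash
python3 -c "
from h import *
chk([.55,.0155],2.3)
m=np.array([.5502,.0155])
u=np.array([np.cos(YAW),np.sin(YAW)])
rel([*(m-.043*u),.032],pose(2.3,30))
print(read_state()['q'].round(2))
im,P,T=cloud('side');cv2.imwrite('pics/b.png',cv2.resize(im[90:250,150:360],(630,480)))"
```

```text
side [0.5502 0.0162] 238 bay [-0.1014  0.0015] along 0.0524 lat 0.0022
   tilt [0.004 0.002]
wrist [0.5509 0.0145] 7577 bay [-0.1007 -0.0003] along 0.0532 lat 0.0004
top [0.5483 0.015 ] 25 bay [-0.1032  0.0003] along 0.0509 lat 0.001
   tilt [0.007 0.006]
[0.49756067 0.01196099 0.03263969] [0.2 0.  0.6] 10.05
tcp [0.4976 0.012  0.0326] shift [ 0.0097  0.0018 -0.0006] turn [-0.06  0.01  0.2 ]
[-0.06 -0.02  2.51  0.34  0.14 -1.99]
```

View pics/b.png

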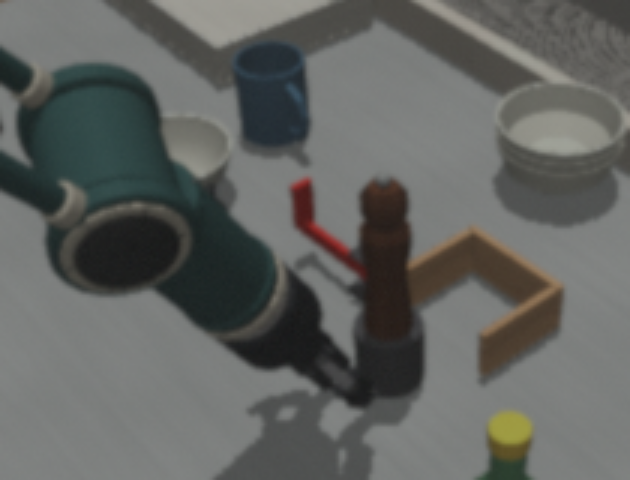

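The mill is upright at (388,340) in front of the bay mouth, and the finger tips are just behind its base at (350,385). I'll push along the bay axis.

Call:
step_arm([
  [[0.034,0.004,0.001,0,0,0,0],[0.034,0.008,0.001,0,0,0,0],[0.034,0.012,0.001,0,0,0,0],[0.034,0.017,0.002,0,0,0,0],[0.034,0.024,0.002,0,0,0,0],[0.034,0.033,0.002,0,0,0,0],[0.034,0.042,0.003,0,0,0,0],[0.034,0.05,0.003,0,0,0,0]],
])

```text
time: 11.1
tool_pos: [0.5481, 0.015, 0.0325]
tcp_rot: [-0.048, 2.618, 0.014]
wrist_force: [-1.3, 0.7, -1.0]
width: 0.399
```

```bash
python3 -c "
from h import *
chk([.59,.017],2.3)"
```

```text
side [0.5894 0.0176] 174 bay [-0.0621  0.0013] along 0.0401 lat 0.0011
   tilt [0.006 0.004]
wrist [0.5915 0.016 ] 8284 bay [-0.0601 -0.0004] along 0.0425 lat -0.0007
top [0.5828 0.0178] 61 bay [-0.0687  0.0018] along 0.0345 lat 0.0015
   tilt [0.011 0.001]
[0.54845005 0.01492291 0.03291828] [ 0.  -0.4  0.5] 11.25
```

Call:
step_arm([
  [[0.034,0.005,0,0,0,0,0],[0.034,0.013,0.001,0,0,0,0],[0.034,0.022,0.001,0,0,0,0],[0.034,0.032,0.001,0,0,0,0],[0.034,0.042,0.002,0,0,0,0],[0.034,0.051,0.002,0,0,0,0],[0.034,0.058,0.003,0,0,0,0],[0.034,0.063,0.003,0,0,0,0]],
])

```text
time: 12.25
tool_pos: [0.6119, 0.018, 0.0329]
tcp_rot: [-0.048, 2.616, 0.014]
wrist_force: [-2.0, -0.1, -0.8]
width: 0.398
```

```bash
python3 -c "
from h import *
chk([.654,.019],2.3)
print(read_state()['q'].round(2))"
```

```text
side [0.6647 0.0153] 175 bay [ 0.013 -0.004] along 0.052 lat -0.0047
   tilt [0.011 0.006]
wrist [0.6547 0.0189] 8200 bay [0.0032 0.    ] along 0.0425 lat -0.0007
top [0.652  0.0193] 68 bay [0.0006 0.0005] along 0.04 lat -0.0002
   tilt [0.001 0.003]
[0.61206367 0.01791998 0.03324564] [-0.8 -0.  -0.2] 12.4
[-0.03  0.18  2.28  0.21  0.16 -1.84]
```

Call:
step_arm([
  [[0.034,-0.006,0,0,0,0,0],[0.034,-0.014,-0.001,0,0,0,0],[0.034,-0.025,-0.001,0,0,0,0],[0.034,-0.04,-0.002,0,0,0,0],[0.034,-0.058,-0.002,0,0,0,0],[0.034,-0.075,-0.002,0.02,0,0,0],[0.034,-0.085,0.0,0.06,0,0,0],[0.034,-0.085,0.0,0.11,0,0,0]],
])

```text
time: 13.4
tool_pos: [0.5233, 0.018, 0.1416]
tcp_rot: [-0.048, 2.621, 0.014]
wrist_force: [1.6, -0.2, 0.0]
width: 0.4
```

```bash
cat >> h.py <<'E'
def tab(cams=("top","side")):
    for cam in cams:
        im,P,T=cloud(cam); h=cv2.cvtColor(im,cv2.COLOR_BGR2HSV)
        m=((h[...,0]<6)|(h[...,0]>172))&(h[...,1]>130)&(abs(P[...,0]-.595)<.05)&(P[...,2]>.05)&(P[...,2]<.09)
        q=np.array([w2b(p) for p in P[m]]); print(cam,"tab",len(q),np.percentile(q,[3,50,97],axis=0).round(4).tolist() if len(q) else "")
E
python3 -c "
from h import *
chk([.654,.019],2.3)
tab()
im,P,T=cloud('top');cv2.imwrite('pics/c.png',cv2.resize(im[120:270,120:320],(800,600)))
rel([*b2w(-.053,.235),.2],pose(-87.7,20))"
```

```text
side [0.6558 0.0199] 279 bay [0.0043 0.0009] along 0.126 lat -0.003
   tilt [0.005 0.002]
wrist [0.6562 0.0187] 2344 bay [ 0.0047 -0.0002] along 0.1254 lat -0.0041
   tilt [-0.037  0.001]
top [0.6554 0.0177] 39 bay [ 0.0038 -0.0013] along 0.1263 lat -0.0052
   tilt [ 0.001 -0.   ]
[0.52897417 0.0178732  0.14767275] [ 0.1  0.3 -0.6] 13.55
top tab 41 [[-0.0633, 0.1725], [-0.0533, 0.1748], [-0.0447, 0.1811]]
side tab 0 
tcp [0.5254 0.018  0.1418] shift [0.0637 0.2335 0.0582] turn [  7.48   8.18 -89.55]
```

View pics/c.png

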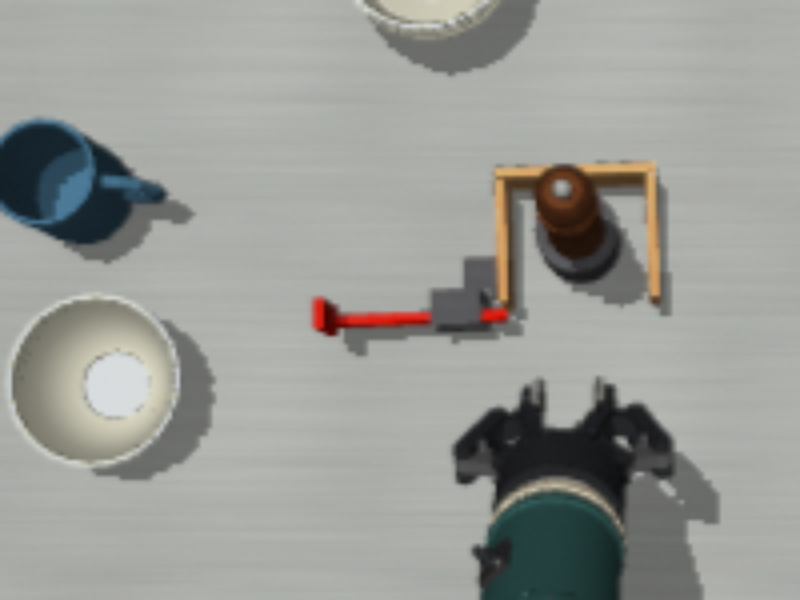

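The mill stands inside the bay (570,220), at bay x of about +4 mm and y of about 0. The tab is at (322,316). Next I go round to the outer side of the tab with the fingers shut.

Call:
step_arm([
  [[0,0,0.005,0.03,0.9,1,-10],[0,0,0.02,0.05,1.8,2,-20],[0,0,0.05,0.06,2.6,2.8,-30],[0,0,0.09,0.06,3.4,3.7,-40],[0,0.01,0.13,0.06,4.2,4.6,-50],[0,0.025,0.17,0.06,5,5.5,-60],[0,0.045,0.21,0.06,5.9,6.4,-70],[0,0.064,0.234,0.06,6.7,7.3,-80]],
])

```text
time: 14.7
tool_pos: [0.5884, 0.2543, 0.1984]
tcp_rot: [1.492, 2.359, -0.265]
wrist_force: [-0.4, -0.3, 0.6]
width: -0.002
```

```bash
python3 -c "
from h import *
rel([*b2w(-.053,.235),.085],pose(-87.7,20))"
```

```text
tcp [0.5884 0.2543 0.1984] shift [ 0.0008 -0.0028 -0.1134] turn [  1.79   1.76 -23.29]
```

Call:
step_arm([
  [[0,0,0,0,0.6,0.6,-8],[0,0,0,0,1.2,1.2,-16],[0,0,0,-0.01,1.8,1.8,-23.3],[0,0,0,-0.03,1.8,1.8,-23.3],[0,0,0,-0.055,1.8,1.8,-23.3],[0,0,-0.002,-0.08,1.8,1.8,-23.3],[0,0.001,-0.003,-0.1,1.8,1.8,-23.3],[0,0.001,-0.003,-0.113,1.8,1.8,-23.3]],
])

```text
time: 15.7
tool_pos: [0.588, 0.2506, 0.0827]
tcp_rot: [1.987, 2.071, -0.356]
wrist_force: [-0.4, -0.0, 0.2]
width: -0.0
```

```bash
python3 -c "
from h import *
rel([*b2w(-.053,.198),.085],pose(-87.7,20))
rel([*b2w(-.053,.093),.085],pose(-87.7,20))
im,P,T=cloud('side');a=cv2.resize(im[90:250,150:360],(400,300))
im,P,T=cloud('top');b=cv2.resize(im[120:270,120:320],(400,300));cv2.imwrite('pics/d.png',np.hstack([a,b]))"
```

```text
tcp [0.588  0.2506 0.0827] shift [ 0.0026 -0.0361  0.0023] turn [ 0.08 -0.21 -0.05]
tcp [0.588  0.2506 0.0827] shift [ 0.0068 -0.141   0.0023] turn [ 0.08 -0.21 -0.05]
```

View pics/d.png

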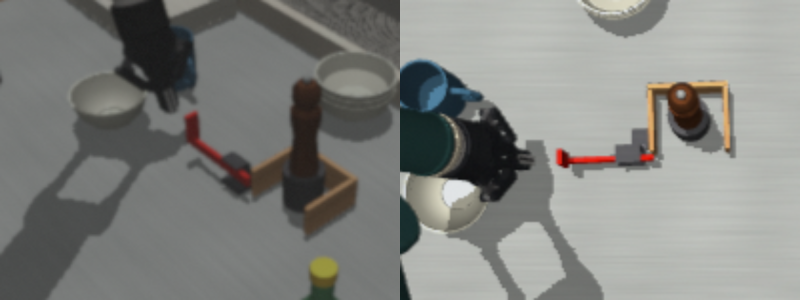

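The shut fingers are at about (525,160) in the right half, in line with the tab's outer face at (562,158).

Call:
step_arm([
  [[0,0.001,-0.012,0.001,0,0,0],[0,0.002,-0.022,0.002,0,0,0],[0,0.003,-0.03,0.002,0,0,0],[0,0.003,-0.036,0.002,0,0,0],[0,0.003,-0.044,0.002,0,0,0],[0,0.004,-0.054,0.002,0,0,0],[0,0.004,-0.066,0.002,0,0,0],[0,0.005,-0.078,0.002,0,0,0]],
])

```text
time: 16.8
tool_pos: [0.5929, 0.1719, 0.085]
tcp_rot: [1.987, 2.071, -0.356]
wrist_force: [0.0, 1.9, 1.3]
width: -0.005
```

```bash
python3 -c "
from h import *
tab();chk([.655,.019],2.3,('top','side'))
rel([*b2w(-.053,.093),.085],pose(-87.7,20))"
```

```text
top tab 40 [[-0.0632, 0.1282], [-0.0543, 0.1312], [-0.0433, 0.1381]]
side tab 67 [[-0.0629, 0.1271], [-0.0549, 0.1302], [-0.046, 0.1363]]
top [0.6558 0.0174] 42 bay [ 0.0043 -0.0016] along 0.0573 lat -0.1563
   tilt [0.003 0.004]
side [0.6561 0.0196] 292 bay [0.0046 0.0006] along 0.0576 lat -0.1545
   tilt [0.003 0.   ]
[0.59228007 0.17164865 0.08447182] [ 0.  -0.4 -0.9] 17.0
tcp [0.5923 0.1716 0.0845] shift [ 0.0025 -0.0621  0.0005] turn [ 0.14 -0.33  0.03]
```

Call:
step_arm([
  [[0,0,-0.008,0,0,0,0],[0,0.001,-0.018,0,0,0,0],[0,0.001,-0.028,0,0,0,0],[0,0.002,-0.038,0,0,0,0],[0,0.002,-0.047,0,0,0,0],[0,0.002,-0.054,0,0,0,0],[0,0.002,-0.059,0,0,0,0],[0,0.002,-0.061,0,0,0,0]],
])

```text
time: 18.0
tool_pos: [0.5946, 0.1126, 0.0846]
tcp_rot: [1.992, 2.071, -0.353]
wrist_force: [-1.7, 11.3, 0.5]
width: -0.004
```

```bash
python3 -c "
from h import *
tab();chk([.655,.019],2.3,('top','side'))"
```

```text
top tab 38 [[-0.063, 0.0698], [-0.0536, 0.073], [-0.0427, 0.0799]]
side tab 72 [[-0.0641, 0.0709], [-0.0562, 0.0734], [-0.0462, 0.0781]]
top [0.6558 0.0173] 43 bay [ 0.0042 -0.0017] along 0.0573 lat -0.0978
   tilt [ 0.004 -0.001]
side [0.6564 0.0197] 298 bay [0.0049 0.0007] along 0.058 lat -0.0955
   tilt [0.004 0.002]
[0.59457767 0.11272294 0.08455423] [0.4 7.8 0.1] 18.2
```

Call:
step_arm([
  [[0,0,-0.001,0,0,0,0],[0,0,-0.002,0,0,0,0],[0,0,-0.003,0,0,0,0],[0,0,-0.003,0,0,0,0],[0,0,-0.003,0,0,0,0],[0,0,-0.003,0,0,0,0],[0,0,-0.003,0,0,0,0],[0,0,-0.003,0,0,0,0]],
])

```text
time: 19.2
tool_pos: [0.5946, 0.1125, 0.0846]
tcp_rot: [1.993, 2.074, -0.348]
wrist_force: [-1.9, 11.4, 0.9]
width: -0.006
```

Call:
step_arm([
  [[0,0,0.006,0,0,0,0],[0,0,0.015,0,0,0,0],[0,0,0.03,0,0,0,0],[0,0,0.05,0.01,0,0,0],[0,0,0.07,0.04,0,0,0],[0,0,0.08,0.08,0,0,0],[0,0,0.08,0.13,0,0,0],[0,0,0.08,0.13,0,0,0]],
])

```text
time: 20.2
tool_pos: [0.5978, 0.1952, 0.2214]
tcp_rot: [1.991, 2.071, -0.332]
wrist_force: [0.8, -0.8, 0.2]
width: 0.0
```

```bash
python3 -c "
from h import *
tab();chk([.655,.019],2.3,('top','side'))
for c in ('top','side'):
    im,P,T=cloud(c)
    for t in('oil','jar','bowl','mug','can'):
        r=spot_in(c,t); print(c,t,[((T[:3,:3]@x['xyz']+T[:3,3]).round(3).tolist(),round(x['score'],2)) for x in r[:1]])
    if c=='side': a=cv2.resize(im[90:250,150:360],(400,300))
    else: b=cv2.resize(im[120:270,120:320],(400,300))
cv2.imwrite('pics/e.png',np.hstack([a,b]))"
```

```text
top tab 37 [[-0.0627, 0.0689], [-0.0537, 0.0728], [-0.041, 0.0825]]
side tab 60 [[-0.0638, 0.0703], [-0.0562, 0.0731], [-0.0469, 0.0766]]
top [0.6558 0.0173] 43 bay [ 0.0042 -0.0017] along 0.0544 lat -0.1782
   tilt [-0.     0.004]
side [0.6563 0.0194] 298 bay [0.0048 0.0004] along 0.0555 lat -0.1757
   tilt [0.005 0.006]
[0.59375943 0.19273858 0.21341192] [-0.4  0.2 -0.4] 20.4
top oil [([0.46, -0.219, 0.132], 0.92)]
top jar [([0.581, -0.345, 0.089], 0.78)]
top bowl [([0.55, 0.37, 0.022], 0.76)]
top mug [([0.719, 0.393, 0.055], 0.56)]
top can [([0.643, -0.238, 0.099], 0.79)]
side oil [([0.446, -0.243, 0.117], 0.66)]
side jar [([0.563, -0.358, 0.069], 0.98)]
side bowl [([0.552, 0.389, 0.036], 0.57)]
side mug [([0.676, 0.369, 0.051], 0.57)]
side can [([0.63, -0.255, 0.08], 0.76)]
```

View pics/e.png

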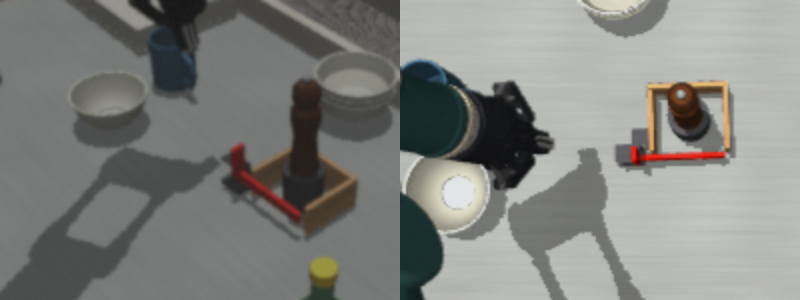

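The bar now spans the mouth, from the tab at (637,155) to the right wall at (728,156), and the mill stands behind it at (685,110). The bowl's centre, about (143,215) in full-frame pixels, is where it was at the start. Handing in.

```bash
python3 -c "
from workcell import *
print(finish_job())"
```

```text
the job is handed in; nothing more can be done
None
```

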